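# Lock a quarter-turn stop into the T-track against a board

## Task

Lift the red-handled stop out of its parking block, drop its T-shaped foot into the slot of the sled's aluminium track and slide it gently along until its round collar touches the sawn end of the clamped board. There, press it down against the spring strip and twist it a quarter turn clockwise (seen from above) so that its foot locks crosswise under the track's lips. Never force it in the track or ram the board, leave the other things lying where they are, and let go of the stop.

Things in the scene. Friction and masses are not known exactly. Their poses are not given: they have to be found in the camera images.
- stop: loose quarter-turn stop, about 140 g. Origin: centre of the underside of its round steel collar (40 mm diameter, 10 mm high); z up its axis. Black stem, 18 mm diameter, from 10 to 32 mm up. It starts upright in the pocket of a wooden parking block (100 x 80 x 26 mm, pocket 21 mm deep), collar resting on the block: lift it 25 mm to clear. A half turn about z makes no difference to it.
- stop_grip (a point): centre of the stop's red grip bar, 47 mm above the collar's underside. The bar is 44 mm long along the stop's x, 14 mm thick along its y (grasp it across y), 34 mm high.
- stop_foot (a point): centre of the underside of the stop's steel T-foot, 17 mm below the collar's underside. Foot 30 mm long along the stop's x, 12 mm wide, 8 mm high; above it a neck 11 mm diameter, 9 mm long up to the collar. Two opposite corners are cut away: under the lips it turns only clockwise (seen from above) and jams some 7 degrees past the quarter turn; turned the wrong way it jams about half way.
- sled: fixed brown wooden sled on the table, deck 174 mm along its x, 320 mm along its y (y = -120 to +200 mm), 30 mm high. Origin: at table height, under the slot's nominal line. It carries the aluminium track (60 mm wide), which runs along the sled's y, its top flush with the deck.
- slot (a point): point on the nominal centre line of the track's slot at deck height, axes as the sled's; slot along y, from y = -114 to +194 mm. The track was screwed down up to 10 mm to either side of this line (along x), parallel to it: see or feel for the true slot. Slot 14 mm wide between lips 6 mm thick, over a cavity 31.2 mm wide. 
- strip (a point): point on the spring strip that lies all along in the cavity under the slot, its top 10 mm below the deck; it yields 1 mm per 1.5 N. Foot dropped in lengthwise: rests on it between the lips, collar 6 mm above the deck. Pressed until the collar is under 3 mm above the deck (6 N; 10.5 N at the deck) it can turn. Let go after the turn: spring holds the foot up against the lips, collar 3 mm up.
- blank_end (a point): centre of the lower edge of the sawn end of the board clamped over the track (deck height); axes as the sled's. The free part of the slot is on its -y side. When the collar touches the end, the stop's axis is at y = -20 mm here.
- blank: the clamped board, fixed, origin at blank_end: 120 mm along x, 24 mm high, from the sawn end to y = +130 mm; its blue clamp stands up to 72 mm above the deck between y = 90 and 125 mm.
- pencil: orange flat carpenter's pencil, 16 x 150 x 9 mm, lying by the sled; a bystander, to be left alone
- offcut: small pale wood offcut, 35 x 60 x 14 mm, lying on the sled's deck; a bystander, to be left alone
- wedge: dark wood piece, 120 x 45 x 20 mm; a bystander, to be left alone
- driver: screwdriver lying on the table; a bystander, to be left alone
- glue: white glue bottle, 56 mm across, 150 mm tall; a bystander, to be left alone
- jar: glass jar, 66 mm across, 80 mm tall; a bystander, to be left alone
- wrench: steel wrench lying on the table; a bystander, to be left alone
There are look-alikes about, which are no part of the job. What is meant by the stop is not purple, and is the larger of those in its own colour.

How it is judged:
On the way:
1. the foot is down in the slot, lengthwise (x of stop in the frame of slot between -0.013 and 0.013 m and z of stop in the frame of slot below 0.0125 m and angle between the x axis of stop and the y axis of sled, either way round below 0.25 rad), for 0.1 s.
At the end, for the whole second after the job is handed in: The stop stands upright (within 7 degrees) in the track, its foot under the lips and crosswise to the slot within 15 degrees, its collar 6 mm or less above the deck, within 13 mm of the nominal slot line and within 3.5 mm of the board's sawn end, at rest and let go (x of stop in the frame of slot between -0.013 and 0.013 m and z of stop in the frame of slot between -0.0015 and 0.006 m and angle between the x axis of stop and the x axis of sled, either way round below 0.27 rad and angle between stop's own z axis and vertical below 0.12 rad and y of stop in the frame of blank_end between -0.0235 and -0.018 m and linear speed of stop below 0.01 m/s); the robot touches nothing.
It fails at once if the stop is forced against the track or deck with more than 60 N (contact force between stop and sled above 60 N).
It fails at once if the stop is rammed against the board with more than 25 N (contact force between stop and blank above 25 N).
It fails at once if another loose thing is moved by more than 30 mm (distance of any of pencil, offcut, wedge, driver, glue, jar, wrench from where it was at the start of the episode above 0.03 m).
It also fails if it takes over 72 s, if anything falls off the work surface, if the arm or the gripper's body presses on something with over 40 N, if the wrist force passes 120 N, or if a joint passes its speed limit or range.

## Robot

A 7-joint arm with a two-finger parallel gripper is mounted at the origin on the work surface. World frame = base frame: x ahead of the robot, y to its left, z up, the work surface at z = 0. Lengths are in m, angles in rad, forces in N, time in s.
With the tool pointing down it reaches from about 0.4 to 0.875 m from the base axis. Payload 4.4 kg.
Tool frame: the origin (TCP) lies between the finger pads; the fingertips stand 14 mm ahead of it and the grasp point (between the pads) lies 5 mm behind it; z points along the fingers, y is the direction in which the jaws open and shut (so a half turn about z gives the same grasp; the last joint's range is limited). The gripper opens to 85 mm and grips with 20 to 120 N. Pads are 22 mm wide; open, the fingers measure 114 mm over their backs; the gripper's body (76 mm by 85 mm) begins 54 mm behind the grasp point. The pads swing forward as they close: fully open they stand 13 mm farther back than shut.
Start: joints at [-1.323, 0.628, 0.038, 1.517, -0.027, 0.996, -0.02], TCP at [0.201, 0.618, 0.225] pointing down, gripper open.
Joint ranges: [-3.06, 3.06], [-0.37, 2.12], [-1.25, 1.32], [0.18, 2.47], [-1.1, 4.24], [0.23, 1.98], [-2.94, 2.94]. Speed limits (rad/s): [2.57, 2.57, 3.14, 3.14, 3.14, 3.14, 3.14].

## Interface

Orientations are given as a unit quaternion [x, y, z, w].
In Python, from station import * gives the robot as it stands.
- The arm moves only by the tool apply_moves, never from a script. Its argument "rows" is text: rows parted by semicolons, each of 5 numbers parted by spaces: the shift along the world's x, y, z in mm, then the turn about the world's z in rad, then the finger opening in mm, from 0 to 85.4. In form: x y z twist grip; .... A call has 1 to 5 rows; each row is the pose to reach, as a shift and turn from the pose commanded when the call began; what a row does not reach only later rows make up. A row lasts 1/12 s, in which the tool goes at most 41.7 mm and 7.16 degrees, less where a joint would pass 70% of its speed; a pose out of reach is approached as far as the arm can. A call with a gripper value outside its range is refused whole. The fingers move at their own pace and stop on an object; "newtons" is the grip in N (left out, the last holds). Time passes only in rows, so rows that repeat a pose let the fingers close. It gives the time, the measured TCP pose, the force and the opening at its end, in the units of the state.
- get_obs(): the state, without advancing time (a new reading comes with each control period).
- camera(name): name is "scene" or "top" or "wrist"; returns a dict with "img" (384x512x3 uint8, blue, green, red), "depth" (384x512 float32, m along the optical axis (not along the pixel's ray), 0 where there is no reading), "camera_matrix" (3x3 intrinsics, pixels), "view" (4x4, takes a point from world to camera coordinates). Camera axes: x right, y down, z forward; pixel columns grow to the right and rows downward; lengths in m; the calibration is good to about 2 mm. A picture is of the moment at which its call begins.
- finish_job(): hands the job in, once; it reports no verdict.
The state is a dict: "time_s": time; "joints": joint angles; "joint_vel": joint speeds; "tau": joint torques, N m; "eef_pos": TCP position; "orientation": TCP orientation; "wrist_force": force on the tool from outside, world axes, zero at the start; "moment": the same for the moment, N m; "width": opening from 0.0 (shut) to 1.0 (fully open).
Only numpy, scipy, OpenCV 4.12 (cv2) and the standard library are available. Lean on these libraries where they do the work, as an engineer would, in place of code of your own. Each camera call takes 0.05 s, during which the arm holds its last target. There are 200 camera calls.

## Working session

There is one attempt and no reset: what is moved stays moved. The work goes in short steps, Python scripts to look and compute and a tool call to move; the robot and the scene stay as the last step left them, time stands still between calls to the robot, and variables do not carry over. Pictures are saved under pics/ and viewed, on a budget of 10 in all, crops included, one or two more only if the job needs it, and the job is handed in when it is done.

Besides the shell and the picture viewer there is one more tool, called as name(argument=value, ...) on one line, values as JSON. apply_moves: Moves the arm, as the interface text tells. Its arguments: {"type":"object","properties":{"rows":{"type":"string"},"newtons":{"type":"number"}},"required":["rows"]}

```bash
mkdir -p pics; ls
cat > h.py <<'E'
from station import *
import numpy as np, cv2
def cloud(c):
    K=c["camera_matrix"];d=c["depth"];v,u=np.mgrid[:d.shape[0],:d.shape[1]]
    P=np.stack([(u-K[0,2])/K[0,0]*d,(v-K[1,2])/K[1,1]*d,d],-1)
    V=np.linalg.inv(c["view"]); W=P@V[:3,:3].T+V[:3,3]; W[d==0]=np.nan
    return W
E
python3 - <<'E'
from h import *
print({k:np.round(v,3) for k,v in get_obs().items()})
for n in ["scene","top"]:
    c=camera(n); np.savez(n+".npz",**c); cv2.imwrite(f"pics/{n}.png",cv2.resize(c["img"],(800,600),interpolation=cv2.INTER_CUBIC))
    print(n,np.round(np.linalg.inv(c["view"])[:3,3],3))
E
```

```text
pics
{'time_s': np.float64(0.0), 'joints': array([-1.323,  0.629,  0.038,  1.518, -0.027,  0.996, -0.02 ]), 'joint_vel': array([ 0.001, -0.001, -0.001,  0.002, -0.   , -0.001, -0.001]), 'tau': array([ 1.0000e-03, -5.6339e+01,  1.2270e+00, -1.9344e+01,  1.1000e-02,
        1.1000e-02, -0.0000e+00]), 'eef_pos': array([0.2  , 0.618, 0.224]), 'orientation': array([ 0.156,  0.988, -0.001, -0.   ]), 'wrist_force': array([-0.214, -0.066, -0.492]), 'moment': array([-0.055,  0.047, -0.016]), 'width': np.float64(0.996)}
scene [1.232 0.179 1.222]
top [ 0.317 -0.034  1.506]
```

```bash
sleep 3
```

```text
(no output)
```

View pics/scene.png

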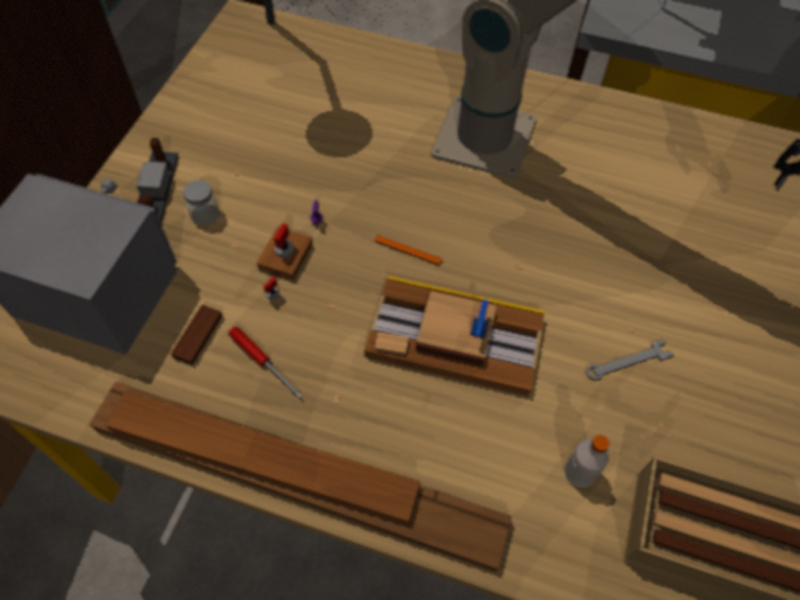

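View pics/top.png

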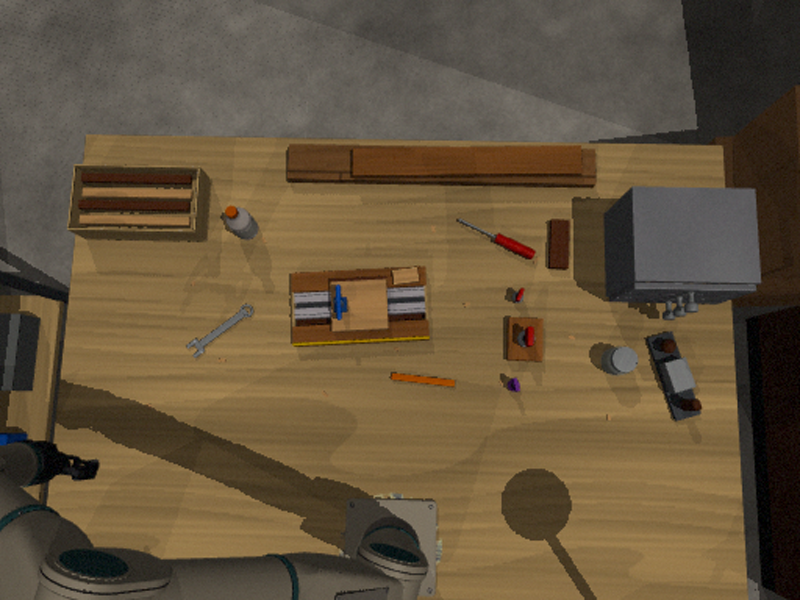

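Candidates (top view): the red-handled stop in the wooden block at (527,337), a small red look-alike at (517,295), and a purple one at (514,384). By the description (larger red one, in the block) I choose (527,337). The free slot part is at (407,300), with the sawn end at about (388,303).

Run:
```python
from h import *
for n in ["top","scene"]:
    c=dict(np.load(n+".npz")); W=cloud(c); img=c["img"].astype(int)
    hsv=cv2.cvtColor(c["img"],cv2.COLOR_BGR2HSV)
    red=((hsv[...,0]<6)|(hsv[...,0]>174))&(hsv[...,1]>190)&(hsv[...,2]>70)
    k,l,s,ce=cv2.connectedComponentsWithStats(red.astype(np.uint8))
    for i in range(1,k):
        if s[i,4]>8:
            p=W[l==i]; print(n,s[i],np.round(np.nanmedian(p,0),3),np.round(np.nanmax(p,0),3))
    if n=="top":
        # deck region points
        m=(abs(W[...,2]-0.030)<.006)&(W[...,0]>.35)&(W[...,0]<.75)&(abs(W[...,1])<.35)
        k,l,s,ce=cv2.connectedComponentsWithStats(m.astype(np.uint8))
        for i in range(1,k):
            if s[i,4]>300:
                r=cv2.minAreaRect(W[l==i][:,:2].astype(np.float32)); print("deck",s[i],r)
        m=(abs(W[...,2]-0.054)<.004)&(W[...,0]>.35)&(W[...,0]<.75)&(abs(W[...,1])<.35)
        k,l,s,ce=cv2.connectedComponentsWithStats(m.astype(np.uint8))
        for i in range(1,k):
            if s[i,4]>300:
                r=cv2.minAreaRect(W[l==i][:,:2].astype(np.float32)); print("board",s[i],r)
        a=c["img"][170:260,170:370]; cv2.imwrite("pics/crop.png",cv2.resize(a,(800,360),interpolation=cv2.INTER_CUBIC))
```

```text
top [317 150  25  16 153] [ 0.698 -0.279  0.022] [ 0.726 -0.233  0.03 ]
top [331 185   5   7  17] [ 0.576 -0.286  0.055] [ 0.587 -0.279  0.06 ]
top [338 209   4  13  40] [ 0.477 -0.301  0.089] [ 0.495 -0.297  0.094]
deck [ 186  170   89   51 2063] ((0.5449684858322144, 0.08843063563108444), (0.17515981197357178, 0.32000407576560974), 4.18796968460083)
board [211 177  38  35 869] ((0.5466338396072388, 0.0875500813126564), (0.12354756891727448, 0.13035139441490173), 4.134671688079834)
scene [176 144   8  10  45] [ 0.478 -0.302  0.089] [ 0.498 -0.296  0.094]
scene [169 177   7   8  23] [ 0.579 -0.287  0.056] [ 0.593 -0.28   0.061]
scene [147 210  25  24 202] [ 0.705 -0.28   0.023] [ 0.73  -0.234  0.031]
```

```bash
sleep 3
```

```text
(no output)
```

View pics/crop.png

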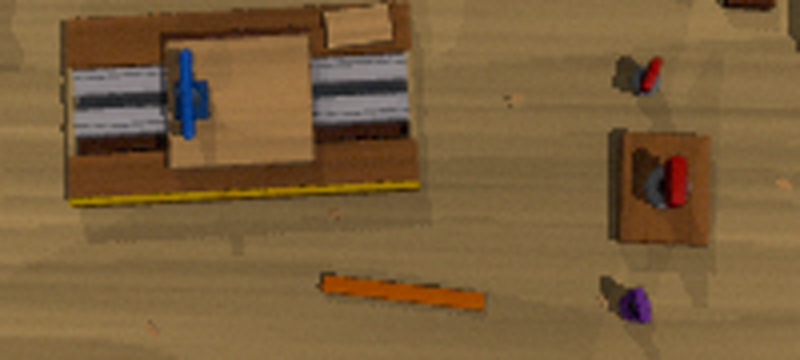

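The crop shows the large red grip bar at (677,180) on its collar in the block: that is the stop. The slot is the dark line at (360,88), the small red look-alike is at (652,75), and the offcut is at (358,25). I'll travel over now, looking at the track with the wrist camera on the way.

apply_moves(rows="21 -30 0 -0.11 85; 42 -60 0 -0.22 85; 63 -90 0 -0.34 85; 84 -120 0 -0.45 85; 105 -150 0 -0.57 85")

```text
time_s: 0.52
eef_pos: [0.3062, 0.4665, 0.225]
orientation: [0.43, 0.903, -0.0, -0.0]
wrist_force: [-0.4, -0.3, 0.1]
width: 1.0
```

apply_moves(rows="21 -30 0 -0.11 85; 42 -60 0 -0.22 85; 63 -90 0 -0.34 85; 84 -120 0 -0.45 85; 105 -150 0 -0.57 85")

```text
time_s: 0.93
eef_pos: [0.4111, 0.3166, 0.2251]
orientation: [0.667, 0.745, -0.0, -0.0]
wrist_force: [1.1, 0.4, -0.5]
width: 0.993
```

apply_moves(rows="15 -35 0 -0.11 85; 30 -70 0 -0.22 85; 45 -105 0 -0.34 85; 60 -140 0 -0.45 85; 75 -175 0 -0.57 85")

```text
time_s: 1.35
eef_pos: [0.4858, 0.1416, 0.2251]
orientation: [0.849, 0.528, -0.0, -0.0]
wrist_force: [0.2, -0.5, 0.5]
width: 0.998
```

apply_moves(rows="6 -36 0 -0.11 85; 12 -72 0 -0.22 85; 18 -108 0 -0.34 85; 24 -144 0 -0.45 85; 30 -180 0 -0.57 85")

```text
time_s: 1.77
eef_pos: [0.5154, -0.0382, 0.2251]
orientation: [0.963, 0.268, -0.0, -0.0]
wrist_force: [-0.1, 0.2, 0.7]
width: 0.993
```

Run:
```python
from h import *
c=camera("wrist"); np.savez("w1.npz",**c); cv2.imwrite("pics/w1.png",cv2.resize(c["img"],(800,600),interpolation=cv2.INTER_CUBIC))
print(np.round(np.linalg.inv(c["view"]),3))
W=cloud(c)
# board: height .054 ; 
m=(abs(W[...,2]-0.054)<.004)&(abs(W[...,0]-.55)<.12)
print(cv2.minAreaRect(W[m][:,:2].astype(np.float32)))
```

```text
[[ 0.516 -0.82  -0.246  0.578]
 [-0.857 -0.494 -0.148 -0.   ]
 [-0.001  0.287 -0.958  0.374]
 [ 0.     0.     0.     1.   ]]
((0.5591561794281006, -0.07214702665805817), (0.12348470836877823, 0.4493287205696106), 4.4033918380737305)
```

```bash
sleep 3
```

```text
(no output)
```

View pics/w1.png

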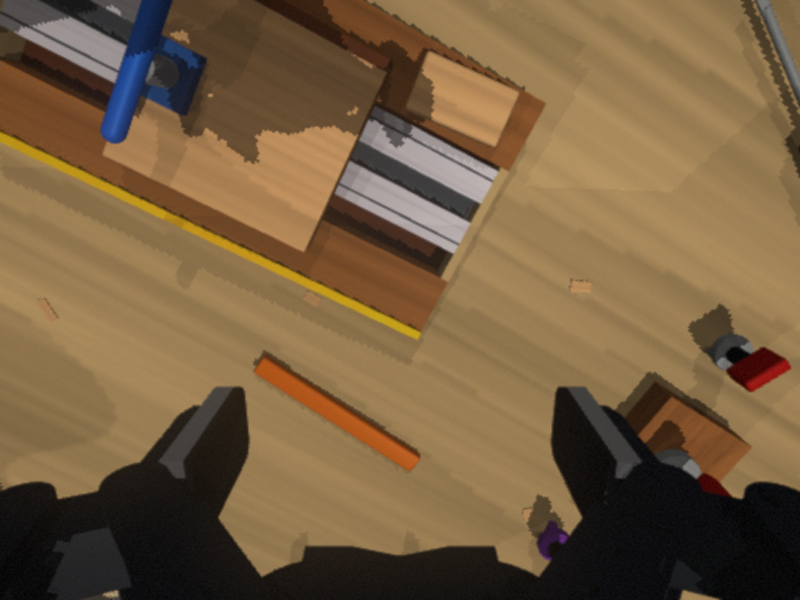

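The wrist view shows the free slot as a dark stripe from (375,150) to (475,205) between the bright lips. The board's sawn end runs from (385,70) to (305,250), the offcut is at (460,95) and the stop is at lower right. I'll measure the slot's lateral profile in a sled-aligned frame.

Run:
```python
from h import *
c=dict(np.load("w1.npz")); W=cloud(c); g=c["img"].mean(-1)
m=(abs(W[...,2]-0.054)<.004)&(abs(W[...,0]-.55)<.09)&(W[...,1]<.12)&(W[...,1]>.0)
r=cv2.minAreaRect(W[m][:,:2].astype(np.float32)); print("board",r)
t=np.radians(4.2); ex=np.array([np.cos(t),np.sin(t)]); ey=np.array([-np.sin(t),np.cos(t)])
O=np.array([.5513,.0228])  # blank_end estimate
L=np.stack([(W[...,:2]-O)@ex,(W[...,:2]-O)@ey],-1)*1000
b=m; print("board y min",np.nanpercentile(L[...,1][b],[0.5,2]),"x",np.nanpercentile(L[...,0][b],[1,99]))
# deck edges on free side
d=(abs(W[...,2]-.03)<.004)&(L[...,1]<-5)&(L[...,1]>-110)&(abs(L[...,0])<130)
print("deck x",np.nanpercentile(L[...,0][d],[.3,99.7]),"y",np.nanpercentile(L[...,1][d],[.3]))
for ya in (-25,-45,-65,-80):
  s=(abs(L[...,1]-ya)<8)&(W[...,2]>.0)&(W[...,2]<.04)
  print("y",ya)
  x=L[...,0][s];print(" ".join(f"{a}:{np.median(W[...,2][s][(x>=a)&(x<a+2)])*1000:.0f}/{np.median(g[s][(x>=a)&(x<a+2)]):.0f}" for a in range(-44,46,2) if ((x>=a)&(x<a+2)).any()))
# stop
hsv=cv2.cvtColor(c["img"],cv2.COLOR_BGR2HSV)
T=dict(np.load("top.npz"));S=dict(np.load("scene.npz"))
for n,q in (("top",T),("scene",S)):
  w=cloud(q); k=(w[...,2]>.075)&(w[...,2]<.1)&(np.hypot(w[...,0]-.478,w[...,1]+.301)<.04)
  print(n,k.sum(),w[k].mean(0),cv2.minAreaRect(w[k][:,:2].astype(np.float32)))
  k=(abs(w[...,2]-.026)<.004)&(np.hypot(w[...,0]-.478,w[...,1]+.301)<.075)
  print("block",cv2.minAreaRect(w[k][:,:2].astype(np.float32)))
```

```text
board ((0.547984778881073, 0.07273406535387039), (0.1234690397977829, 0.10295505076646805), 4.241280555725098)
board y min [-1.08284891  0.44558989] x [-59.65362995  60.54493337]
deck x [-87.50028019  85.78856585] y [-95.1300783]
y -25
-44:29/67 -42:12/41 -40:5/34 -38:4/35 -36:4/48 -34:5/50 -32:4/51 -30:4/52 -28:5/72 -24:31/143 -22:30/167 -20:30/167 -18:31/155 -16:30/138 -14:30/167 -12:30/167 -10:31/167 -8:30/161 -6:30/160 -4:30/168 -2:30/157 0:20/48 2:20/62 4:20/61 6:20/60 8:20/60 10:20/61 12:20/73 14:31/157 16:30/158 18:31/165 20:30/162 22:31/145 24:30/91 26:30/90 28:31/85 30:30/72 32:31/87 34:31/86 36:30/84 38:4/35 40:30/43 42:30/46 44:31/51
y -45
-44:30/77 -42:11/41 -40:5/32 -38:4/34 -36:4/47 -34:4/49 -32:4/50 -30:5/51 -28:4/73 -24:30/154 -22:30/170 -20:30/172 -18:30/146 -16:30/136 -14:30/172 -12:30/173 -10:30/173 -8:30/168 -6:30/167 -4:31/172 -2:30/166 0:20/50 2:20/62 4:20/62 6:20/61 8:20/61 10:20/62 12:20/76 14:30/164 16:30/163 18:30/170 20:30/170 22:30/170 24:31/171 26:30/171 28:30/143 30:30/136 32:30/155 34:31/152 36:30/141 38:5/38 40:30/73 42:30/77 44:31/76
y -65
-44:30/80 -
[... 673 characters left out ...]
19/63 12:20/85 14:30/172 16:30/173 18:31/178 20:30/176 22:30/179 24:30/181 26:30/180 28:30/151 30:31/147 32:30/178 34:30/171 36:31/149 38:4/39 40:30/71 42:30/79 44:30/77
top 63 [ 0.47477817 -0.30125216  0.08729716] ((0.47470739483833313, -0.301589697599411), (0.014681743457913399, 0.04281732439994812), 88.263916015625)
block ((0.4755423665046692, -0.302041232585907), (0.08053168654441833, 0.09993252158164978), 89.49332427978516)
scene 70 [ 0.47945891 -0.3013084   0.08642377] ((0.47854480147361755, -0.30400532484054565), (0.017199398949742317, 0.04402640834450722), 88.15457916259766)
block ((0.477018803358078, -0.3036127984523773), (0.08264905214309692, 0.10505082458257675), 87.9395751953125)
```

apply_moves(rows="-8 -36 5 -0.11 85; -16 -72 10 -0.22 85; -24 -108 15 -0.34 85; -32 -144 20 -0.45 85; -40 -180 25 -0.54 85")

```text
time_s: 2.23
eef_pos: [0.4749, -0.2177, 0.2502]
orientation: [1.0, 0.002, -0.0, -0.0]
wrist_force: [0.1, -0.2, 0.3]
width: 0.996
```

Run:
```python
from h import *
c=camera("wrist"); w=cloud(c)
k=(w[...,2]>.078)&(w[...,2]<.1)&(np.hypot(w[...,0]-.477,w[...,1]+.302)<.04)
print(k.sum(),np.nanmax(w[k],0),cv2.minAreaRect(w[k][:,:2].astype(np.float32)))
k=(w[...,2]>.087)&(w[...,2]<.1)&(np.hypot(w[...,0]-.477,w[...,1]+.302)<.04)
print("top",k.sum(),cv2.minAreaRect(w[k][:,:2].astype(np.float32)))
k=(abs(w[...,2]-.036)<.003)&(np.hypot(w[...,0]-.477,w[...,1]+.302)<.04)
print("collar",cv2.minEnclosingCircle(w[k][:,:2].astype(np.float32)))
k=(abs(w[...,2]-.026)<.003)&(np.hypot(w[...,0]-.477,w[...,1]+.302)<.075)
print("block",cv2.minAreaRect(w[k][:,:2].astype(np.float32)))
```

```text
760 [ 0.49859569 -0.29557993  0.09217935] ((0.4771878719329834, -0.3030475974082947), (0.014388506300747395, 0.0427650548517704), 88.64679718017578)
top 641 ((0.4771918058395386, -0.30287060141563416), (0.014067793264985085, 0.042799871414899826), 87.63764190673828)
collar ((0.4769560992717743, -0.30232828855514526), 0.01959005929529667)
block ((0.47632598876953125, -0.3030679225921631), (0.08038567751646042, 0.10036010295152664), 88.89038848876953)
```

apply_moves(rows="1 -35 0 -0.03 85; 2 -70 -10 -0.035 85; 2 -85 -40 -0.035 85; 2 -85 -75 -0.035 85; 2 -85 -110 -0.035 85")

```text
time_s: 2.7
eef_pos: [0.4776, -0.3031, 0.1391]
orientation: [1.0, -0.014, 0.001, 0.001]
wrist_force: [0.8, 0.7, -0.2]
width: 0.993
```

apply_moves(rows="0 0 -30 0 85; 0 0 -55 0 85; 0 0 -65 0 85; 0 0 -72 0 85; 0 0 -72 0 85")

```text
time_s: 3.12
eef_pos: [0.4774, -0.3013, 0.0675]
orientation: [1.0, -0.013, -0.001, -0.0]
wrist_force: [0.5, -0.0, 1.0]
width: 0.995
```

apply_moves(rows="0 0 0 0 30; 0 0 0 0 20; 0 0 0 0 8; 0 0 0 0 8; 0 0 0 0 8", newtons=60)

```text
time_s: 3.53
eef_pos: [0.4781, -0.3018, 0.069]
orientation: [1.0, -0.013, 0.001, 0.0]
wrist_force: [-0.7, 0.1, 0.0]
width: 0.29
```

apply_moves(rows="0 0 0 0 8; 0 0 0 0 8; 0 0 0 0 8; 0 0 0 0 8; 0 0 0 0 8")

```text
time_s: 3.95
eef_pos: [0.478, -0.3019, 0.0686]
orientation: [1.0, -0.014, 0.0, 0.0]
wrist_force: [0.1, 0.3, 5.7]
width: 0.148
```

apply_moves(rows="0 0 10 0 8; 0 0 25 0 8; 0 0 45 0 8; 0 0 65 0 8; 0 0 80 0 8")

```text
time_s: 4.37
eef_pos: [0.4773, -0.3018, 0.1496]
orientation: [1.0, -0.014, -0.0, 0.0]
wrist_force: [-0.1, -0.6, -2.3]
width: 0.148
```

apply_moves(rows="5 20 0 0.11 8; 10 42 0 0.22 8; 16 65 0 0.34 8; 22 88 0 0.45 8; 28 110 0 0.57 8")

```text
time_s: 4.78
eef_pos: [0.5052, -0.1902, 0.1482]
orientation: [0.963, 0.271, -0.0, -0.0]
wrist_force: [0.3, 0.4, -2.3]
width: 0.143
```

apply_moves(rows="6 20 0 0.11 8; 12 40 0 0.22 8; 20 60 0 0.34 8; 28 80 0 0.45 8; 36 100 0 0.57 8")

```text
time_s: 5.2
eef_pos: [0.5412, -0.0907, 0.1482]
orientation: [0.848, 0.53, -0.001, -0.0]
wrist_force: [0.3, 0.0, -1.6]
width: 0.143
```

apply_moves(rows="6 15 0 0.11 8; 12 30 0 0.22 8; 18 42 0 0.34 8; 21 50 0 0.45 8; 21 50 0 0.535 8")

```text
time_s: 5.62
eef_pos: [0.5628, -0.0389, 0.148]
orientation: [0.676, 0.737, 0.0, -0.001]
wrist_force: [-0.4, -0.4, -1.3]
width: 0.144
```

apply_moves(rows="0 0 0 0 8; 0 0 0 0 8; 0 0 0 0 8")

```text
time_s: 5.87
eef_pos: [0.5621, -0.0424, 0.1482]
orientation: [0.681, 0.733, -0.0, -0.0]
wrist_force: [-0.7, 1.2, -1.7]
width: 0.144
```

```bash
sleep 1
python3 - <<'E'
from h import *
o=get_obs(); print(o["eef_pos"],o["orientation"],o["joints"],o["wrist_force"])
a=camera("scene"); b=camera("wrist")
np.savez("s2.npz",**a);np.savez("w2.npz",**b)
x=cv2.resize(a["img"][130:280,200:360],(400,375),interpolation=cv2.INTER_CUBIC)
y=cv2.resize(b["img"],(400,300)); y=np.vstack([y,np.zeros((75,400,3),np.uint8)])
cv2.imwrite("pics/c2.png",np.hstack([x,y]))
t=np.radians(4.2); ex=np.array([np.cos(t),np.sin(t)]); ey=np.array([-np.sin(t),np.cos(t)])
O=np.array([.5513,.0228])
for n,c in (("scene",a),("wrist",b)):
  hsv=cv2.cvtColor(c["img"],cv2.COLOR_BGR2HSV)
  red=((hsv[...,0]<6)|(hsv[...,0]>174))&(hsv[...,1]>190)&(hsv[...,2]>60)
  w=cloud(c); k=red&(np.hypot(w[...,0]-.563,w[...,1]+.042)<.05)&(w[...,2]>.1)
  if k.sum()>3: print(n,k.sum(),w[k].mean(0),w[k].max(0),w[k].min(0))
E
```

```text
[ 0.56211934 -0.04244992  0.1481557 ] [ 6.80550125e-01  7.32701372e-01 -4.69549618e-04 -7.75470569e-05] [-0.16007416  0.62123397  0.28651987  1.84430054 -0.25340821  0.7123523
  0.34250599] [-0.71172196  1.2256145  -1.67481289]
scene 21 [ 0.56642407 -0.02950539  0.15784816] [ 0.57064977 -0.02298737  0.17184227] [ 0.55669281 -0.06007214  0.14091357]
wrist 2050 [ 0.56264497 -0.0448947   0.16984864] [ 0.57015497 -0.02251151  0.17288315] [ 0.55505399 -0.06480944  0.16700909]
```

```bash
sleep 3
```

```text
(no output)
```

View pics/c2.png

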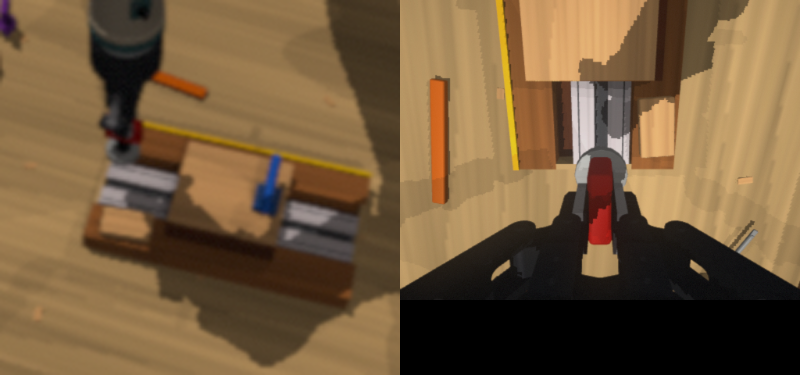

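Held upright: the bar runs parallel to the slot (wrist image: bar at (600,200), slot ahead at (600,120)). I'll check bar and slot alignment in the same image.

Run:
```python
from h import *
c=dict(np.load("w2.npz")); w=cloud(c)
t=np.radians(4.2); ex=np.array([np.cos(t),np.sin(t)]); ey=np.array([-np.sin(t),np.cos(t)]); O=np.array([.5513,.0228])
L=np.stack([(w[...,:2]-O)@ex,(w[...,:2]-O)@ey],-1)*1000; z=w[...,2]*1000
hsv=cv2.cvtColor(c["img"],cv2.COLOR_BGR2HSV)
red=((hsv[...,0]<6)|(hsv[...,0]>174))&(hsv[...,1]>190)&(hsv[...,2]>60)&(z>164)&(np.hypot(L[...,0]-7,L[...,1]+65)<40)
print("bar local",cv2.minAreaRect(L[red].astype(np.float32)),np.median(z[red]))
for ya in (-8,-18,-28):
  s=(abs(L[...,1]-ya)<4)&(abs(z-20)<4)&(abs(L[...,0])<20); 
  d=(abs(L[...,1]-ya)<4)&(abs(z-30)<3)
  x=L[...,0][d]
  print(ya,"slot strip",np.percentile(L[...,0][s],[1,99]),"lips",x[x<7].max(),x[(x>7)].min(),"track l edge",np.sort(x[(x>-32)&(x<0)])[:1])
k=(abs(z-54)<3)&(abs(L[...,0])<50)&(L[...,1]<20)
print("board edge",np.percentile(L[...,1][k],[.5,2,5]))
k=(z>105)&(z<120)&(np.hypot(L[...,0]-7,L[...,1]+65)<30); print("collar",k.sum(),np.median(z[k]),L[k].max(0),L[k].min(0))
```

```text
bar local ((6.030212879180908, -67.10626220703125), (41.99940490722656, 13.111393928527832), 89.97712707519531) 169.87818976230145
-8 slot strip [-0.20969007 13.57630441] lips -0.6715814539617203 13.979378603984973 track l edge [-22.67298357]
-18 slot strip [ 0.55325175 13.64733846] lips -0.10746735321753753 14.08860249382229 track l edge [-22.99510077]
-28 slot strip [ 0.50375166 13.74034624] lips -0.07148985007164867 14.192384229860263 track l edge [-23.09635651]
board edge [-1.16385198 -1.1264315  -0.44797309]
collar 1636 115.86741611464862 [ 26.75419494 -47.1507531 ] [-13.06463775 -76.84855195]
```

apply_moves(rows="0.5 0 -15 0 8; 0.5 0 -30 0 8; 0.5 0 -42 0 8; 0.5 0 -50 0 8; 0.5 0 -50 0 8")

```text
time_s: 6.38
eef_pos: [0.5618, -0.0418, 0.0966]
orientation: [0.68, 0.733, -0.001, -0.001]
wrist_force: [0.7, -0.1, -2.1]
width: 0.145
```

apply_moves(rows="0 0 -3 0 8; 0 0 -6 0 8; 0 0 -9 0 8; 0 0 -11 0 8; 0 0 -12 0 8")

```text
time_s: 6.8
eef_pos: [0.5641, -0.0417, 0.0884]
orientation: [0.679, 0.734, 0.001, 0.001]
wrist_force: [-4.9, 1.3, 22.0]
width: 0.143
```

Contact of 22 N at lip height: the foot sits on the lip's edge. The side force (-x) suggests it is too far towards +x. I'll ease off and step back.

apply_moves(rows="0 0 3 0 8; -0.5 0 3 0 8; -1 0 3 0 8; -1 0 3 0 8; -1 0 3 0 8")

```text
time_s: 7.22
eef_pos: [0.5619, -0.0417, 0.0889]
orientation: [0.679, 0.734, -0.0, -0.0]
wrist_force: [0.4, -0.8, -1.5]
width: 0.145
```

```bash
cat > al.py <<'E'
from h import *
o=get_obs(); print(np.round(o["eef_pos"],4),o["wrist_force"].round(1))
c=camera("wrist"); w=cloud(c)
t=np.radians(4.2); ex=np.array([np.cos(t),np.sin(t)]); ey=np.array([-np.sin(t),np.cos(t)]); O=np.array([.5513,.0228])
L=np.stack([(w[...,:2]-O)@ex,(w[...,:2]-O)@ey],-1)*1000; z=w[...,2]*1000
hsv=cv2.cvtColor(c["img"],cv2.COLOR_BGR2HSV)
red=((hsv[...,0]<6)|(hsv[...,0]>174))&(hsv[...,1]>190)&(hsv[...,2]>60)&(np.hypot(L[...,0]-7,L[...,1]+55)<50)
zt=np.percentile(z[red],90); red&=z>zt-4
print("bar local",cv2.minAreaRect(L[red].astype(np.float32)),zt)
zc=zt-54; k=(abs(z-zc)<2.0)&(np.hypot(L[...,0]-7,L[...,1]+55)<40)
print("collar",k.sum(),np.median(z[k]),np.percentile(L[k],[.3,99.7],axis=0).round(2).tolist())
# tilt from collar top plane
P=np.c_[L[k],np.ones(k.sum())]; print("plane",np.linalg.lstsq(P,z[k],rcond=None)[0])
for ya in (-8,-18,-28):
  d=(abs(L[...,1]-ya)<4)&(abs(z-30)<3); x=L[...,0][d]
  if (x<7).any() and (x>7).any(): print(ya,"lips",x[x<7].max(),x[(x>7)].min())
cv2.imwrite("pics/al.png",c["img"])
E
python3 al.py
```

```text
[ 0.5619 -0.0417  0.0889] [ 0.4 -0.8 -1.5]
bar local ((5.75950288772583, -66.424072265625), (13.114950180053711, 42.65248107910156), 0.0731050968170166) 111.3458358662326
collar 1399 56.737586460120895 [[-12.73, -74.88], [25.79, -46.69]]
plane [ 1.71629342e-02 -2.86765953e-03  5.64669699e+01]
-8 lips -0.23501692715744998 13.849404501102626
-18 lips -0.2892345547337351 13.838634305247504
-28 lips -0.3390390047393363 13.932830118587017
```

apply_moves(rows="0 0 -2 0 8; 0 0 -4 0 8; 0 0 -5 0 8; 0 0 -6 0 8; 0 0 -6 0 8")

```text
time_s: 7.68
eef_pos: [0.5619, -0.0417, 0.0829]
orientation: [0.679, 0.734, -0.0, -0.0]
wrist_force: [0.1, -0.1, -2.2]
width: 0.145
```

The foot is in the slot with no force on it. Next I'll go down to the strip, then slide along the slot direction (-0.073, 0.997).

apply_moves(rows="0 0 -1 0 8; 0 0 -2 0 8; 0 0 -3 0 8; 0 0 -4 0 8; 0 0 -4 0 8")

```text
time_s: 8.1
eef_pos: [0.5621, -0.0417, 0.0791]
orientation: [0.679, 0.734, -0.0, -0.0]
wrist_force: [0.1, 0.4, -2.4]
width: 0.139
```

apply_moves(rows="-0.2 3 0 0 8; -0.4 6 0 0 8; -0.6 9 0 0 8; -0.9 12 0 0 8; -1.1 15 0 0 8")

```text
time_s: 8.52
eef_pos: [0.561, -0.0261, 0.0792]
orientation: [0.679, 0.734, 0.0, -0.0]
wrist_force: [-0.5, 0.1, -2.1]
width: 0.145
```

apply_moves(rows="-0.3 5 0 0 8; -0.7 10 0 0 8; -1.1 15 0 0 8; -1.5 20 0 0 8; -1.8 24 0 0 8")

```text
time_s: 8.93
eef_pos: [0.5591, -0.0018, 0.0792]
orientation: [0.679, 0.734, 0.0, -0.0]
wrist_force: [0.4, -0.6, -1.9]
width: 0.143
```

apply_moves(rows="0 0 0 0 8; -0.1 1 0 0 8; -0.1 2 0 0 8; -0.2 3 0 0 8")

```text
time_s: 9.27
eef_pos: [0.5591, -0.0, 0.0793]
orientation: [0.68, 0.734, -0.0, 0.0]
wrist_force: [0.3, 0.1, -2.2]
width: 0.142
```

```bash
python3 al.py
```

```text
[ 0.5591 -0.      0.0793] [ 0.3  0.1 -2.2]
bar local ((5.964664936065674, -25.549680709838867), (13.112726211547852, 40.902034759521484), 0.17534473538398743) 101.73232770010834
collar 711 47.09587167155102 [[-12.51, -33.12], [26.05, -16.42]]
plane [1.76107758e-02 7.15760531e-03 4.71363134e+01]
-8 lips -2.4399007348509736 16.13180768806922
-18 lips -8.772122405737077 22.391269498117452
-28 lips -13.943138388224734 27.725944304530575
```

apply_moves(rows="0 0.5 0 0 8; -0.1 1 0 0 8; -0.1 1.5 0 0 8; -0.2 2 0 0 8; -0.2 2 0 0 8")

```text
time_s: 9.73
eef_pos: [0.5588, 0.0024, 0.0792]
orientation: [0.679, 0.734, 0.0, -0.0]
wrist_force: [0.2, 0.2, -2.1]
width: 0.147
```

apply_moves(rows="0 0.3 0 0 8; -0.1 0.6 0 0 8; -0.1 1 0 0 8; -0.1 1 0 0 8")

```text
time_s: 10.07
eef_pos: [0.5587, 0.0034, 0.0792]
orientation: [0.679, 0.734, 0.0, -0.0]
wrist_force: [0.1, -0.1, -1.8]
width: 0.145
```

apply_moves(rows="0 0.3 0 0 8; -0.1 0.6 0 0 8; -0.1 1 0 0 8; -0.1 1 0 0 8")

```text
time_s: 10.4
eef_pos: [0.5587, 0.0037, 0.0793]
orientation: [0.68, 0.734, -0.0, 0.0]
wrist_force: [-0.1, -1.3, -1.5]
width: 0.144
```

apply_moves(rows="0 0.3 0 0 8; -0.1 0.6 0 0 8; -0.1 1 0 0 8; -0.1 1 0 0 8")

```text
time_s: 10.73
eef_pos: [0.5587, 0.004, 0.0794]
orientation: [0.68, 0.734, -0.0, 0.001]
wrist_force: [-1.2, -6.1, -0.4]
width: 0.144
```

Contact with the board at 6 N. I'll ease back to light contact, then press down.

apply_moves(rows="0 -0.9 0 0 8; 0 -0.9 -1.5 0 8; 0 -0.9 -3 0 8; 0 -0.9 -4.5 0 8; 0 -0.9 -5.5 0 8")

```text
time_s: 11.15
eef_pos: [0.5589, 0.0039, 0.0742]
orientation: [0.68, 0.734, 0.0, 0.0]
wrist_force: [-1.6, -5.2, 6.9]
width: 0.147
```

apply_moves(rows="0 0 0 0 8; 0 0 -0.5 0 8; 0 0 -0.5 0 8")

```text
time_s: 11.4
eef_pos: [0.559, 0.0039, 0.0739]
orientation: [0.68, 0.734, 0.0, 0.0]
wrist_force: [0.2, -5.2, 7.4]
width: 0.148
```

apply_moves(rows="0 0 0 -0.08 8; 0 0 0 -0.16 8; 0 0 0 -0.24 8; 0 0 0 -0.32 8; 0 0 0 -0.4 8")

```text
time_s: 11.82
eef_pos: [0.5581, 0.0041, 0.0736]
orientation: [0.813, 0.583, -0.0, -0.0]
wrist_force: [-1.8, -4.6, 6.3]
width: 0.139
```

apply_moves(rows="0 0 0 -0.08 8; 0 0 0 -0.16 8; 0 0 0 -0.24 8; 0 0 0 -0.32 8; 0 0 0 -0.4 8")

```text
time_s: 12.23
eef_pos: [0.5587, 0.004, 0.0737]
orientation: [0.912, 0.41, 0.0, 0.0]
wrist_force: [-1.3, -5.2, 5.2]
width: 0.143
```

apply_moves(rows="0 0 0 -0.08 8; 0 0 0 -0.16 8; 0 0 0 -0.24 8; 0 0 0 -0.32 8; 0 0 0 -0.4 8")

```text
time_s: 12.65
eef_pos: [0.5597, 0.0039, 0.0738]
orientation: [0.975, 0.22, 0.001, 0.001]
wrist_force: [-0.4, -4.4, 6.0]
width: 0.142
```

apply_moves(rows="0 0 0 -0.08 8; 0 0 0 -0.16 8; 0 0 0 -0.24 8; 0 0 0 -0.32 8; 0 0 0 -0.36 8")

```text
time_s: 13.07
eef_pos: [0.5603, 0.0036, 0.0739]
orientation: [0.999, 0.042, 0.002, 0.001]
wrist_force: [1.3, -4.3, 6.7]
width: 0.145
```

```bash
python3 al.py; python3 -c "
from h import *
o=get_obs();q=o['orientation'];print('toolx yaw',np.degrees(2*np.arctan2(q[1],q[0])),o['moment'].round(2))"
```

```text
[0.5603 0.0036 0.0739] [ 1.3 -4.3  6.7]
bar local ((6.493410110473633, -19.621505737304688), (43.366641998291016, 13.113170623779297), 0.5803090929985046) 96.36852159269925
collar 830 42.101241382262884 [[-2.45, -58.69], [46.62, -18.13]]
plane [ 5.38046675e-03 -3.83518618e-02  4.08074531e+01]
-8 lips -59.21932837116565 15.789325894207378
-18 lips -61.769749668550304 24.577237231505872
-28 lips -60.02294075974683 22.450863145348944
toolx yaw 4.803149892330739 [-1.16 -0.2   0.02]
```

apply_moves(rows="0 -0.1 0.7 0 8; 0 -0.2 1.4 0 8; 0 -0.3 2 0 8; 0 -0.3 2 0 8; 0 -0.3 2 0 8")

```text
time_s: 13.53
eef_pos: [0.5602, 0.0036, 0.0754]
orientation: [0.999, 0.044, 0.002, 0.001]
wrist_force: [2.6, -5.3, 1.4]
width: 0.146
```

apply_moves(rows="0 0 0 0 20; 0 0 0 0 30; 0 0 0 0 40; 0 0 0 0 50; 0 0 0 0 50")

```text
time_s: 13.95
eef_pos: [0.5581, 0.005, 0.0749]
orientation: [0.999, 0.044, -0.0, -0.001]
wrist_force: [-0.1, -0.1, -0.2]
width: 0.589
```

apply_moves(rows="0 0 0 0 50; 0 0 0 0 50; 0 0 0 0 50; 0 0 0 0 50")

```text
time_s: 14.28
eef_pos: [0.5585, 0.0041, 0.0752]
orientation: [0.999, 0.044, -0.0, -0.0]
wrist_force: [0.1, 0.7, -0.1]
width: 0.585
```

Released. I'll lift clear and check.

apply_moves(rows="0 0 12 0 50; 0 0 30 0 50; 0 0 60 0 50; 0 0 90 0 50; 0 -10 120 0 50")

```text
time_s: 14.7
eef_pos: [0.5582, -0.004, 0.1969]
orientation: [0.999, 0.045, -0.0, -0.001]
wrist_force: [1.1, 0.1, -0.2]
width: 0.58
```

apply_moves(rows="-10 0 10 0 50; -30 0 20 0 50; -50 0 20 0 50; -50 0 20 0 50; -50 0 20 0 50")

```text
time_s: 15.12
eef_pos: [0.5076, -0.0055, 0.2158]
orientation: [0.999, 0.044, 0.0, -0.001]
wrist_force: [1.2, -1.6, 0.1]
width: 0.583
```

```bash
sleep 1
python3 - <<'E'
from h import *
c=camera("wrist"); w=cloud(c)
t=np.radians(4.2); ex=np.array([np.cos(t),np.sin(t)]); ey=np.array([-np.sin(t),np.cos(t)]); O=np.array([.5513,.0228])
L=np.stack([(w[...,:2]-O)@ex,(w[...,:2]-O)@ey],-1)*1000; z=w[...,2]*1000
hsv=cv2.cvtColor(c["img"],cv2.COLOR_BGR2HSV)
red=((hsv[...,0]<6)|(hsv[...,0]>174))&(hsv[...,1]>190)&(hsv[...,2]>50)&(np.hypot(L[...,0]-7,L[...,1]+20)<50)
zt=np.percentile(z[red],90); red&=z>zt-4
print("bar",cv2.minAreaRect(L[red].astype(np.float32)),zt)
k=(abs(z-43)<3)&(np.hypot(L[...,0]-7,L[...,1]+21)<28)
print("collar",cv2.minEnclosingCircle(L[k].astype(np.float32)),np.median(z[k]))
P=np.c_[L[k],np.ones(k.sum())]; print("plane",np.linalg.lstsq(P,z[k],rcond=None)[0])
k=(abs(z-54)<3)&(abs(L[...,0])<50)&(L[...,1]<20)&(L[...,1]>-10)
print("board edge",np.percentile(L[...,1][k],[.5,2,5]))
cv2.imwrite("pics/f.png",cv2.resize(c["img"],(800,600)))
E
```

```text
bar ((6.368162155151367, -21.969003677368164), (42.712852478027344, 12.626565933227539), 0.38626962900161743) 98.08545593220278
collar ((6.505434989929199, -21.55972671508789), 19.836055755615234) 43.30686926264244
plane [6.50266502e-03 2.61354520e-03 4.33276762e+01]
board edge [-1.344475   -1.07139479 -0.4482562 ]
```

```bash
sleep 3
```

```text
(no output)
```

View pics/f.png

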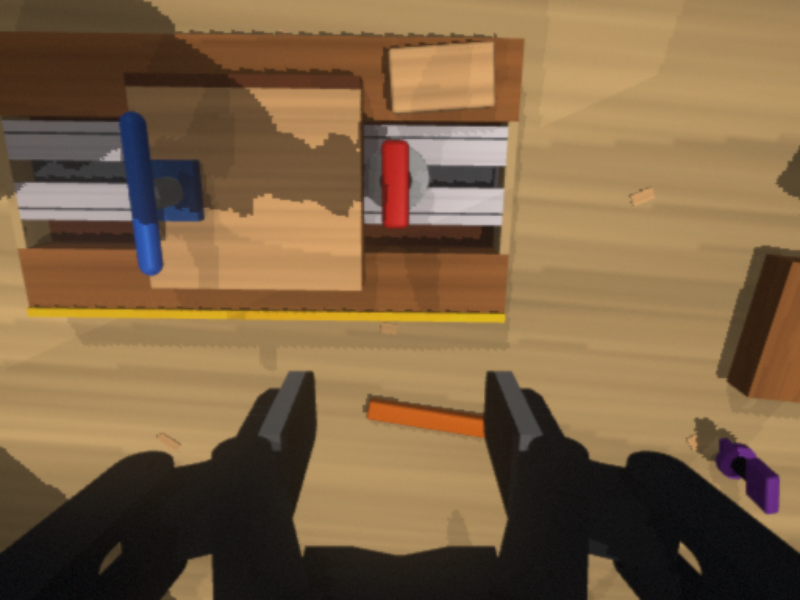

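The stop stands crosswise at (397,183), its collar against the sawn end at x≈365. It is upright, the collar is 3.3 mm above the deck and its axis is about 20.5 mm from the board. I'll hand it in.

```bash
python3 -c "
from station import *
print(finish_job()); print(get_obs()['time_s'])"
```

```text
the job is handed in; nothing more can be done
None
the job is handed in; nothing more can be done
```

The stop is locked crosswise in the track with its collar at the board's sawn end. It is let go, and I handed the job in at about 15 s of the 72 s allowed; no verdict was reported.

- **Getting it in:** I lifted the stop from its block and lowered it into the slot. On the first try the foot came down on a lip at about 22 N. I backed off, shifted it 1 mm, and it then dropped in without force.
- **Sliding and locking:** I slid it along until the collar touched the board at about 6 N, pressed down with about 9 N, turned it 90° clockwise and released.
- **Last checks (wrist camera):**
  - The bar is within 0.4° of crosswise and the collar is tilted less than 0.5°.
  - The collar's underside is 3.3 mm above the deck.
  - The axis is about 20.5 mm from the board end and about 6.5 mm from my estimate of the nominal line.
  - The gripper is clear. The offcut and pencil look unmoved in the last view; I did not check the other loose things again, but the arm felt no contact on the way.
- **Readings that disagreed:** The stop sat about 1° tilted in the grip, so the bar and collar readings differed by about 0.8 mm until release. The bar and collar now agree to about 0.4 mm.

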